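# Tuck a copper backing strip under a hinged lap plate and hold it down for tacking

### The arm

A 6-joint arm with a two-finger parallel gripper is mounted at the origin on the work surface. World frame = base frame: x ahead of the robot, y to its left, z up, the work surface at z = 0. Lengths are in m, angles in rad, forces in N, time in s.
With the tool pointing down it reaches from about 0.425 to 0.95 m from the base axis. Payload 14.7 kg.
Tool frame: the origin (TCP) lies between the finger pads; the fingertips stand 22 mm ahead of it and the grasp point (between the pads) lies 3 mm ahead of it; z points along the fingers, y is the line along which they close (so a half turn about z gives the same grasp; the last joint's range is limited). The gripper opens to 85 mm and grips with 20 to 120 N. Pads are 22 mm wide; open, the fingers measure 114 mm over their backs; the gripper's body (76 mm by 85 mm) begins 54 mm behind the grasp point. The pads swing forward as they close: fully open they stand 13 mm farther back than shut.
Start: joints at [-1.318, 0.48, 1.596, -0, 1.065, -0.047], TCP at [0.192, -0.621, 0.253] pointing down, gripper open.
Joint ranges: [-2.75, 2.75], [-0.82, 2.05], [0.23, 2.67], [-1.56, 4.7], [0.09, 2.69], [-2.92, 2.92]. Speed limits (rad/s): [1.89, 1.89, 2.39, 3.01, 3.01, 3.01].

### API

Orientations are given as a unit quaternion [w, x, y, z].
In Python, from plant import env, imaging, order, read_state gives the robot as it stands (env), with the cameras (imaging), the readings as plain functions and the job (order).
- The arm moves only by the tool nudge_tcp, called as name(argument=value, ...) on one line, values as JSON. Schema: {"type":"object","properties":{"steps":{"type":"object","properties":{"offsets":{"type":"array","items":{"type":"array","items":{"type":"number"},"minItems":7,"maxItems":7},"minItems":1,"maxItems":20}},"additionalProperties":false,"required":["offsets"]},"grip_n":{"type":"number"},"only":{"type":"string"},"quiet":{"type":"boolean"},"lines":{"type":"string"}},"required":["steps"],"additionalProperties":false}. steps is an object whose key "offsets" holds a list of rows, 1 to 20 of them, each of 7 numbers: dx, dy, dz in shares of 0.4 m (1.0 is 0.4 m), then a rotation vector rx, ry, rz in parts of the range, where 1.0 means 60 degrees, then the opening from 0.0 (shut) to 1.0 (fully open); each row is the pose to reach, as a shift and turn from the pose commanded when the call began, along the tool's axes at that moment; what a row does not reach only later rows make up. A row lasts 1/10 s, in which the tool goes at most 0.05 m and 0.15 rad, less where a joint would pass 70% of its speed; a pose out of reach is approached as far as the arm can. The fingers move at their own pace and stop on an object; grip_n is the grip in N (left out, the last holds). Time passes only in rows, so rows that do not move let the fingers close. The tool returns the time, the measured TCP pose, the force, the opening and the grip force at its end. only (a regular expression) keeps the lines of the reply that match it, lines (a string "A,B") keeps lines A to B, and quiet returns only ok. Shift and turn numbers lie between -1 and 1, and a call with a number outside is refused. Input that does not fit is refused with a message, and nothing moves.
- read_state(): the state, without advancing time (a new reading comes with each control period).
- imaging.camera(name): name is "scene" or "side" or "wrist"; returns a dict with "image" (480x640x3 uint8, red, green, blue), "fx", "fy", "cx", "cy" (pixels), "R" (3x3) and "t" (3): a world point X has camera coordinates R X + t. Camera axes: x right, y down, z forward; pixel columns grow to the right and rows downward; lengths in m; the calibration is good to about 2 mm. A picture is of the moment at which its call begins. There is no depth.
- order.hand_in(): hands the job in; it is judged then, once.
The state is a dict: "t": time; "joint_positions": joint angles; "qvel": joint speeds; "tau": joint torques, N m; "ee_pos": TCP position; "tcp_rot": TCP orientation; "contact_force": force on the tool from outside, world axes, zero at the start; "moment": the same for the moment, N m; "gripper_width": opening from 0.0 (shut) to 1.0 (fully open); "grasp_force": force on a finger pad.
Only numpy, scipy, OpenCV 4.12 (cv2) and the standard library are available. Lean on these libraries where they do the work, as an engineer would, in place of code of your own. Each camera call takes 0.05 s, during which the arm holds its last target. There are 200 camera calls.

### The job

Pick up the copper backing strip by its upright steel bar, lay it on the jig's bed and slide its white-lined edge squarely under the hinged lap plate, midway between the two brass packers, until the white line has just gone out of sight, without lifting the lap plate. Then press the strip flat on the bed with a push of about 15 N and finish like that, still gripping the bar and pushing. Leave the hammer, the magnet square and the box of studs where they are.

Things in the scene. Friction and masses are not known exactly. Their poses are not given: they have to be found in the camera images.
- strip: Loose copper plate 90 (its x) x 120 (y) x 4 mm, about 0.36 kg, flat on the table left or right of the jig. Origin: centre of underside, z up; +x points to the edge to tuck (45 mm off). On top a white line along y, 22 to 26 mm behind that edge, and an upright steel grip bar, 12 mm thick in x, 64 mm long in y, centred at x = -20 mm, rising from 4 to 44 mm above the underside.
- nose (a point): Middle of the strip's leading edge, at its underside (45 mm ahead of the strip's origin along the strip's x). Axes as the strip's.
- grip (a point): Point in the middle of the strip's upright bar, 30 mm above the strip's underside (x = -20 mm, y = 0 of the strip): where to grip, fingers closing along the strip's x. Axes as the strip's.
- jig: Fit-up jig, fixed. Origin: centre of the underside of its bed, on the table; x leads from the bed's open front in under the lap plate (the way the strip slides in), z up. Two brass packers, 40 x 25 x 8 mm high, on the bed under the lap plate's ends (10 mm shows beside it), at y = -97.5 and +97.5 mm, 170 mm between them. Two grey hinge blocks 20 mm high at x = 110 mm.
- bed: Dark grey bed plate of the jig, 250 (x) x 230 (y) x 12 mm, fixed; same origin and axes as the jig. Its top, 12 mm above the table, is where the strip lies; the 145 mm in front of the lap plate's edge are free and flat.
- lip (a point): Point on top of the bed straight below the middle of the lap plate's free front edge (jig x = +20 mm, y = 0, 12 mm above the table). Axes as the jig's: x leads in under the lap plate.
- lap_plate (a joint): Hinge angle (rad) of the lap plate: ochre steel, 88 (x) x 200 (y) x 5 mm, 0.5 kg, hinged 88 mm beyond that edge. 0: closed, level on its stop, underside 8 mm above the bed (the mouth for the 4 mm strip). Grows as the free edge rises; swings freely, falls shut by its weight.
- chipping_hammer: Chipping hammer with a wooden handle, 270 mm long, lying on the table along its x on the side of the jig where the strip is not; origin on the table near its middle, head at +x. Leave alone.
- magnet_square: Red welding magnet square, 90 x 28 x 68 mm high, standing on the table beyond the jig to the left; origin centre of underside. Leave alone.
- stud_box: Open cardboard box of studs, 100 x 160 x 110 mm high, flaps to 150 mm, 2 kg, on the table beyond the jig to the right; origin centre of underside. Leave alone.

How it is judged:
By the outcome, as a careful person would: the job done as asked, in the order asked, and still so for the second after the job is handed in, while the arm keeps its last pose, push and grip.
It also fails if it takes over 46 s, if anything falls off the work surface, if the arm or the gripper's body presses on something with over 40 N, if the wrist force passes 120 N, or if a joint passes its speed limit or range.

## Working session

There is one attempt and no reset: what is moved stays moved. The work goes in short steps, Python scripts to look and compute and a tool call to move; the robot and the scene stay as the last step left them, time stands still between calls to the robot, and variables do not carry over. Pictures are saved under pics/ and viewed, at most 10 in all, crops included, and the job is handed in when it is done.

```bash
ls; mkdir -p pics
```

Run:
```python
from plant import env, imaging, order, read_state
import cv2
s=read_state();print(s)
for n in("scene","side"):
    c=imaging.camera(n);cv2.imwrite(f"pics/{n}0.png",c["image"][:,:,::-1])
    print(n,c["fx"],c["cx"],c["cy"],c["R"],c["t"])
```

```text
pics
plant.py
{'t': 0.0, 'joint_positions': array([-1.31759391e+00,  4.80837240e-01,  1.59692437e+00,  5.45077928e-06,
        1.06504317e+00, -4.65898950e-02]), 'qvel': array([-8.00666303e-04, -1.05730383e-03, -1.06926731e-03, -8.08822791e-04,
       -7.30203682e-04, -9.12425521e-05]), 'tau': array([ 2.39219975e-03, -9.50639176e+01, -4.30173683e+01, -6.98371878e-04,
        1.22993559e-02, -2.49093461e-05]), 'ee_pos': array([ 0.19188736, -0.6206146 ,  0.25265003]), 'tcp_rot': array([-6.03074707e-04,  9.88786607e-01,  1.49334118e-01, -6.01278013e-05]), 'contact_force': array([ 0.72702401, -0.40050484,  0.00483792]), 'moment': array([0.05526142, 0.02296845, 0.05243022]), 'grasp_force': 0.0, 'gripper_width': 1.0015713696227497}
scene 457.57898325233236 319.8290556634618 231.83152933127403 [[ 0.20975833  0.97773643 -0.00573794]
 [ 0.84661969 -0.18455869 -0.4991725 ]
 [-0.48911812  0.09984774 -0.86648364]] [-0.13297134 -0.45921592  1.3703423 ]
side 469.58998895185175 317.7224019228828 243.61972069634834 [[-0.84876511 -0.52828181  0.02271813]
 [-0.35037199  0.52970847 -0.77243019]
 [ 0.39602683 -0.6635716  -0.63469322]] [0.48423768 0.24002576 0.91866464]
```

View pics/scene0.png

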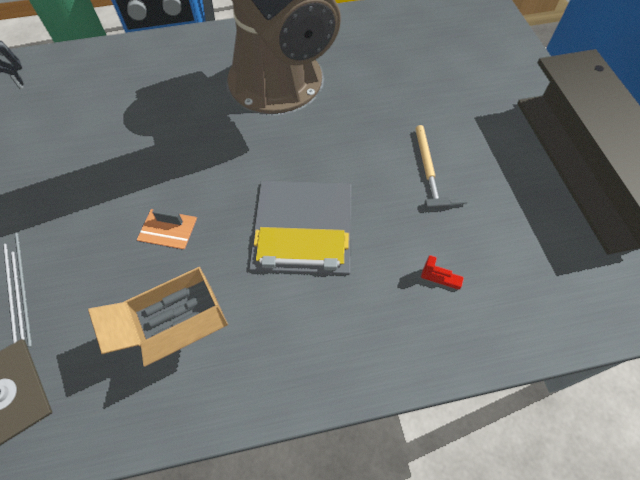

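View pics/side0.png

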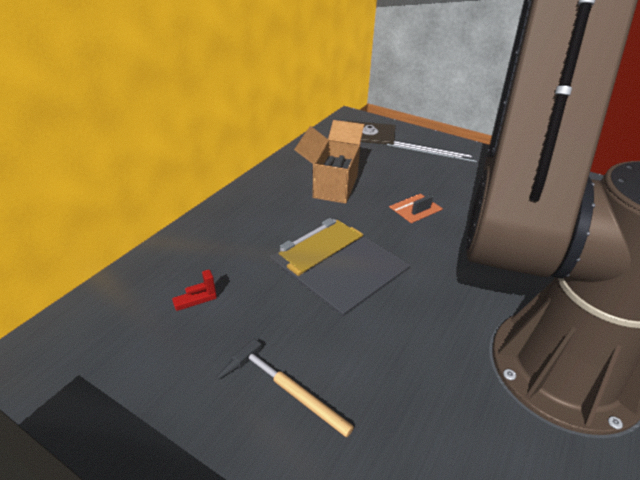

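The scene picture shows the strip at about (167,230), white line on the far side, and the jig's ochre plate at (300,246) opening toward the robot. The hammer is at (430,170), the square at (440,273) and the box at (160,315). The side view agrees with this.

Create h.py:
```python
import numpy as np,cv2
from scipy.spatial.transform import Rotation as Ro
from plant import env, imaging, order, read_state
def ray(c,px,z):
    px=np.atleast_2d(np.asarray(px,float)); R=np.array(c["R"]);t=np.array(c["t"])
    d=np.c_[(px[:,0]-c["cx"])/c["fx"],(px[:,1]-c["cy"])/c["fy"],np.ones(len(px))]@R
    o=-R.T@t; return o+d*((z-o[2])/d[:,2])[:,None]
def proj(c,X):
    p=np.atleast_2d(X)@np.array(c["R"]).T+c["t"]; return p[:,:2]/p[:,2:]*[c["fx"],c["fy"]]+[c["cx"],c["cy"]]
def mask(c,lo,hi):
    return cv2.inRange(cv2.cvtColor(c["image"],cv2.COLOR_RGB2HSV),lo,hi)
def blob(m,box=None):
    if box: 
        k=np.zeros_like(m);x0,y0,x1,y1=box;k[y0:y1,x0:x1]=1;m=m*k
    cs=cv2.findContours(m,cv2.RETR_EXTERNAL,cv2.CHAIN_APPROX_NONE)[0]
    return max(cs,key=cv2.contourArea)[:,0,:]
def rect(P):
    r=cv2.minAreaRect((P[:,:2]*1000).astype(np.float32)); return r,cv2.boxPoints(r)
def tool():
    s=read_state();q=s["tcp_rot"];return np.array(s["ee_pos"]),Ro.from_quat([q[1],q[2],q[3],q[0]])
```

Run:
```python
from h import *
for n,b1,b2 in(("scene",(120,195,215,260),(245,215,360,275)),("side",(380,185,450,230),(265,210,370,280))):
    c=imaging.camera(n); print(n,-np.array(c["R"]).T@c["t"])
    hsv=cv2.cvtColor(c["image"],cv2.COLOR_RGB2HSV)
    if n=="scene": print(hsv[235,150],hsv[245,300],hsv[240,347],hsv[241,257],hsv[236,150],hsv[200,300],hsv[215,250],hsv[150,300])
    m=mask(c,(4,90,90),(14,255,255))
    if n=="scene":print(rect(ray(c,blob(m,b1),.004)))
    else:print(rect(ray(c,blob(m,b1),.004)))
    m=mask(c,(18,120,60),(32,255,255))
    P=blob(m,b2);print(rect(ray(c,P,.025)))
c=imaging.camera("scene");i=c["image"][170:290,120:370,::-1]
cv2.imwrite("pics/crop1.png",cv2.resize(i,None,fx=3.2,fy=3.2,interpolation=cv2.INTER_CUBIC))
```

```text
scene [ 1.08693234 -0.09156695  0.95738824]
[ 13 134 229] [ 26 188 207] [ 24 159 232] [ 23 172 184] [ 13 135 231] [102  19 131] [105  17 122] [ 94  15 121]
(((447.1640319824219, -335.7674560546875), (121.2800064086914, 63.87858200073242), 65.9703140258789), array([[ 393.29956, -378.1461 ],
       [ 451.6421 , -404.15805],
       [ 501.0285 , -293.38882],
       [ 442.68597, -267.37686]], dtype=float32))
(((584.1981811523438, -34.83618927001953), (218.9362030029297, 87.89600372314453), 75.45740509033203), array([[ 514.1708 , -129.76175],
       [ 599.25073, -151.8324 ],
       [ 654.2256 ,   60.08937],
       [ 569.1456 ,   82.16002]], dtype=float32))
side [0.1312865  0.73827004 0.75747239]
(((456.9680480957031, -337.61273193359375), (125.6269760131836, 95.80764770507812), 66.19599151611328), array([[ 387.78723, -375.74832],
       [ 475.44464, -414.4172 ],
       [ 526.14886, -299.47714],
       [ 438.49146, -260.80826]], dtype=float32))
(((581.0892944335938, -26.36540985107422), (223.97853088378906, 90.80950164794922), 74.7705078125), array([[ 507.8611 , -122.49458],
       [ 595.4815 , -146.34895],
       [ 654.3175 ,   69.76376],
       [ 566.6971 ,   93.61813]], dtype=float32))
```

View pics/crop1.png

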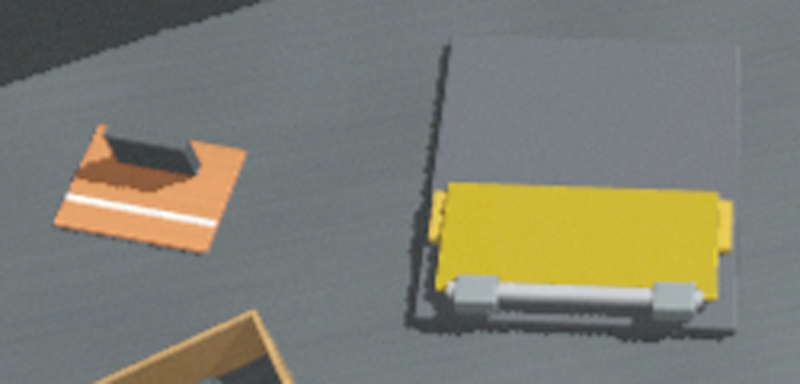

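The crop shows all four copper corners of the strip, with its bar at (150,155) and the white line at (140,210). The ochre plate's front edge runs (448,184)–(718,192), with the packers sticking out at both ends. The rectangle fits give sizes near 90x120 and 88x220, so they hold. Next I move over the bar.

The rows are not in the units I measure in: shifts go in shares of 0.4 m and turns go in shares of 60 degrees. I convert before sending: 0.322 m / 0.4 = 0.805, -0.205 m / 0.4 = -0.5125, -0.852 rad / 1.0472 = -0.8136.

nudge_tcp(steps={"offsets":[[0.805, -0.5125, 0, 0, 0, -0.8136, 1], [0.805, -0.5125, 0, 0, 0, -0.8136, 1], [0.805, -0.5125, 0, 0, 0, -0.8136, 1], [0.805, -0.5125, 0, 0, 0, -0.8136, 1], [0.805, -0.5125, 0, 0, 0, -0.8136, 1], [0.805, -0.5125, 0, 0, 0, -0.8136, 1], [0.805, -0.5125, 0, 0, 0, -0.8136, 1], [0.805, -0.5125, 0, 0, 0, -0.8136, 1], [0.805, -0.5125, 0, 0, 0, -0.8136, 1], [0.805, -0.5125, 0, 0, 0, -0.8136, 1], [0.805, -0.5125, 0, 0, 0, -0.8136, 1], [0.805, -0.5125, 0, 0, 0, -0.8136, 1]]})

```text
t: 1.45
ee_pos: [0.4384, -0.3309, 0.2532]
tcp_rot: [-0.0, 0.839, 0.544, -0.0]
contact_force: [0.3, 1.1, -0.7]
gripper_width: 1.001
grasp_force: 0.0
```

Run:
```python
from h import *
p,r=tool();print(p,r.as_matrix());print(read_state()["joint_positions"])
c=imaging.camera("wrist");cv2.imwrite("pics/w1.png",c["image"][:,:,::-1]);print(-np.array(c["R"]).T@c["t"],c["R"])
```

```text
[ 0.43839348 -0.33092507  0.25324499] [[ 4.08129313e-01  9.12924112e-01 -1.72799319e-04]
 [ 9.12924122e-01 -4.08129325e-01 -4.47783790e-05]
 [-1.11403731e-04 -1.39477298e-04 -9.99999984e-01]]
[-7.01702306e-01  3.40085764e-01  1.82877870e+00 -1.76342953e-04
  9.72831265e-01 -2.81199008e-01]
[ 0.46654808 -0.26837332  0.37511965] [[ 9.12724235e-01 -4.08575899e-01 -4.52946624e-04]
 [-3.93054015e-01 -8.78351238e-01  2.72043461e-01]
 [-1.11548248e-01 -2.48122628e-01 -9.62284859e-01]]
```

View pics/w1.png

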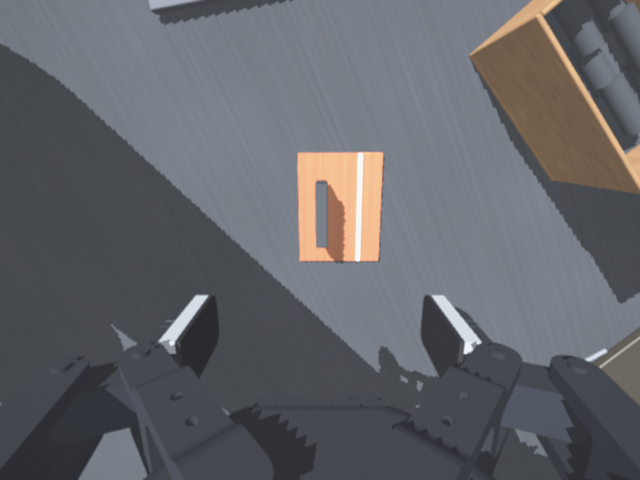

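The wrist view shows the strip at (298–383, 152–262), its bar at (321,213) and the white line at column 360. I'll measure the strip here.

Add to h.py:
```python
def strip(c,z0=0,box=None,v=True):
    m=mask(c,(3,70,60),(18,255,255))
    m=cv2.morphologyEx(m,cv2.MORPH_CLOSE,np.ones((13,13)))
    P=ray(c,blob(m,box),z0+.004); r,b=rect(P)
    w=mask(c,(0,0,190),(180,60,255)); 
    W=None
    return r,b
```

Run:
```python
from h import *
c=imaging.camera("wrist"); r,b=strip(c,box=(280,130,400,280));print(r,b)
hsv=cv2.cvtColor(c["image"],cv2.COLOR_RGB2HSV);print(hsv[190,320:322],hsv[180:184,321],hsv[200,360])
# bar top: dark
k=mask(c,(0,0,0),(180,110,140)); Q=blob(k,(305,170,335,255)); print(cv2.boundingRect(Q)); rr=rect(ray(c,Q,.044)); print(rr)
```

```text
((458.1236877441406, -340.47467041015625), (121.2762680053711, 91.29045104980469), 66.09823608398438) [[ 391.82422 -377.4185 ]
 [ 475.2857  -414.40665]
 [ 524.42316 -303.53085]
 [ 440.96167 -266.5427 ]]
[[109  30 138]
 [109  30 137]] [[  8  84 189]
 [162  11 119]
 [107  31 114]
 [106  29 116]] [100   3 250]
(316, 181, 12, 67)
(((440.7055358886719, -331.04583740234375), (66.14056396484375, 10.706644058227539), 66.2253646850586), array([[ 422.47455, -359.15158],
       [ 432.27258, -363.46786],
       [ 458.93652, -302.9401 ],
       [ 449.1385 , -298.6238 ]], dtype=float32))
```

Converted, 0.22 m / 0.4 = 0.55, 0.002 m / 0.4 = 0.005.

nudge_tcp(steps={"offsets":[[0, 0.005, 0.475, 0, 0, 0, 1], [0, 0.005, 0.475, 0, 0, 0, 1], [0, 0.005, 0.475, 0, 0, 0, 1], [0, 0.005, 0.475, 0, 0, 0, 0.6], [0, 0.005, 0.5, 0, 0, 0, 0.5], [0, 0.005, 0.525, 0, 0, 0, 0.4], [0, 0.005, 0.55, 0, 0, 0, 0.3], [0, 0.005, 0.55, 0, 0, 0, 0.3], [0, 0.005, 0.55, 0, 0, 0, 0], [0, 0.005, 0.55, 0, 0, 0, 0], [0, 0.005, 0.55, 0, 0, 0, 0], [0, 0.005, 0.55, 0, 0, 0, 0], [0, 0.005, 0.55, 0, 0, 0, 0], [0, 0.005, 0.55, 0, 0, 0, 0]]}, grip_n=80)

```text
t: 2.95
ee_pos: [0.4415, -0.3313, 0.0345]
tcp_rot: [0.001, 0.839, 0.545, 0.0]
contact_force: [-0.8, 0.8, 9.1]
gripper_width: 0.125
grasp_force: 79.4
```

Converted, 0.309 m / 0.4 = 0.7725, -0.1245 m / 0.4 = -0.3113, -0.157 rad / 1.0472 = -0.1499.

nudge_tcp(steps={"offsets":[[0, 0, -0.025, 0, 0, 0, 0], [0, 0, -0.1, 0, 0, 0, 0], [0, 0, -0.2, 0, 0, 0, 0], [0, 0, -0.225, 0, 0, 0, 0], [0.75, -0.3, -0.225, 0, 0, -0.1499, 0], [0.75, -0.3, -0.225, 0, 0, -0.1499, 0], [0.75, -0.3, -0.225, 0, 0, -0.1499, 0], [0.75, -0.3, -0.225, 0, 0, -0.1499, 0], [0.75, -0.3, -0.225, 0, 0, -0.1499, 0], [0.75, -0.3, -0.225, 0, 0, -0.1499, 0], [0.75, -0.3, -0.225, 0, 0, -0.1499, 0], [0.75, -0.3, -0.225, 0, 0, -0.1499, 0], [0.7725, -0.3113, -0.225, 0, 0, -0.1499, 0], [0.7725, -0.3113, -0.225, 0, 0, -0.1499, 0], [0.7725, -0.3113, -0.225, 0, 0, -0.1499, 0]]}, grip_n=100)

```text
t: 4.45
ee_pos: [0.4529, 0.0016, 0.1233]
tcp_rot: [0.0, 0.794, 0.608, 0.0]
contact_force: [0.9, -0.2, -3.4]
gripper_width: 0.125
grasp_force: 98.0
```

Run:
```python
from h import *
for n in("wrist","scene"):
    c=imaging.camera(n);cv2.imwrite(f"pics/{n}2.png",c["image"][:,:,::-1])
```

```text
(no output)
```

View pics/wrist2.png

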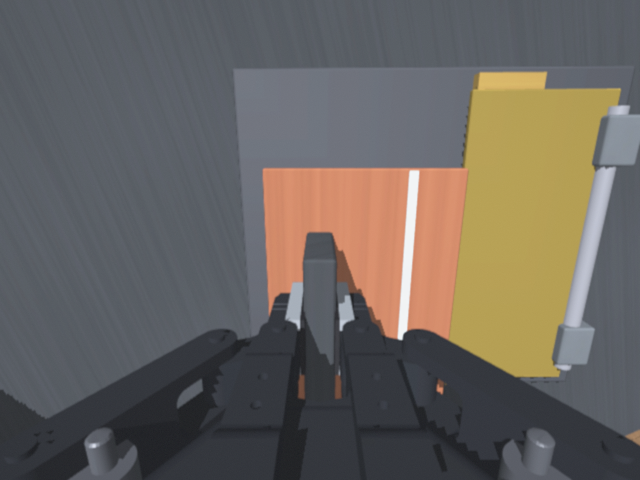

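View pics/scene2.png

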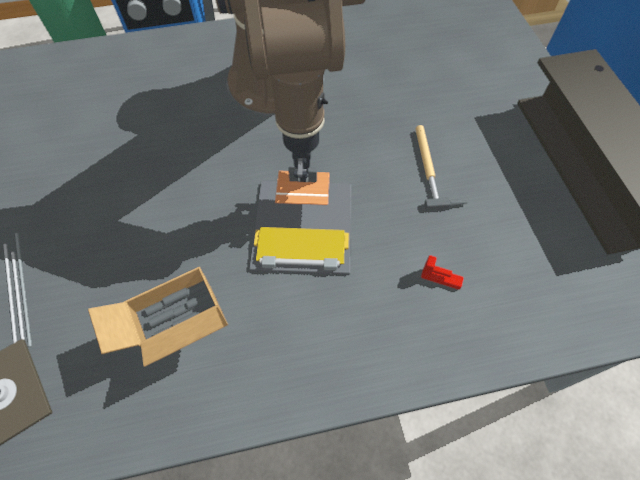

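The pictures show the strip held level over the bed, its line at (410,250) in the wrist view. The ochre plate's front edge starts at (470,90) there, and its right packer sticks out at (510,80). I'll measure the jig's front edge, its ends and the strip.

Add to h.py:
```python
def jig(c,box,ylim=.07):
    P=blob(mask(c,(18,120,60),(32,255,255)),box).astype(float)
    A=ray(c,P,.025)[:,:2]; yaw=np.deg2rad(-14.8)
    for _ in range(3):
        ex=np.array([np.cos(yaw),np.sin(yaw)]);ey=np.array([-ex[1],ex[0]])
        u=A@ex;v=A@ey;v0=(v.max()+v.min())/2
        s=(abs(v-v0)<ylim)&(u<np.median(u))
        k=np.polyfit(v[s],u[s],1); s[s]=abs(np.polyval(k,v[s])-u[s])<.003;k=np.polyfit(v[s],u[s],1); yaw-=np.arctan(k[0])
    B=ray(c,P,.02)[:,:2]@ey; v0=(B.max()+B.min())/2
    f=np.polyval(k,v0)
    return dict(yaw=np.rad2deg(yaw),lip=ex*f+ey*v0,width=B.max()-B.min(),n=s.sum(),res=np.std(np.polyval(k,v[s])-u[s]))
```

Run:
```python
from h import *
c=imaging.camera("scene");print(jig(c,(245,215,360,275)))
c=imaging.camera("side");print(jig(c,(265,210,370,280)))
c=imaging.camera("wrist")
z=read_state()["ee_pos"][2]-.0345
m=cv2.morphologyEx(mask(c,(3,70,60),(18,255,255)),cv2.MORPH_CLOSE,np.ones((13,13)))
P=blob(m,(255,150,480,335)).astype(float);A=ray(c,P,z+.004)[:,:2]*1000
R,t=P[:,0]>430,P[:,1]<175
for s in((P[:,0]>435)&(P[:,1]>180)&(P[:,1]<320),(P[:,0]<285)&(P[:,1]>180)&(P[:,1]<320),(P[:,1]<180)&(P[:,0]>280)&(P[:,0]<450)):
    v=cv2.fitLine(A[s].astype(np.float32),cv2.DIST_HUBER,0,.01,.01).ravel();print(s.sum(),np.rad2deg(np.arctan(v[1]/v[0])),v[2:])
# lap points in wrist
Q=blob(mask(c,(18,120,60),(32,255,255)),(440,60,640,390));
q=cv2.approxPolyDP(Q,3,True)[:,0];print(q.tolist(),(ray(c,q,.025)[:,:2]*1000).round(1).tolist())
p,r=tool();print(p,r.as_matrix()[:,1])
```

```text
{'yaw': np.float64(-15.10589623133684), 'lip': array([ 0.54279686, -0.0242142 ]), 'width': np.float64(0.22005153483212928), 'n': np.int64(59), 'res': np.float64(0.0008414389642497708)}
{'yaw': np.float64(7.499889363045919), 'lip': array([ 0.55736882, -0.0321726 ]), 'width': np.float64(0.23554163490895377), 'n': np.int64(10), 'res': np.float64(0.001575393712180828)}
139 74.87077 [520.7386     3.931742]
162 75.163666 [436.15396   34.973785]
169 -15.099661 [485.7241   52.88874]
[[545, 72], [477, 74], [463, 166], [469, 171], [449, 340], [515, 376], [558, 375], [550, 356], [557, 324], [562, 321], [594, 170], [590, 162], [597, 127], [606, 107], [617, 103], [619, 89], [545, 90]] [[609.0, 72.1], [570.4, 81.4], [554.5, 30.9], [557.7, 26.8], [526.0, -89.9], [569.0, -133.3], [600.2, -140.8], [595.8, -122.6], [602.9, -97.2], [606.5, -95.7], [633.9, 6.8], [631.8, 12.5], [637.0, 32.8], [642.8, 43.0], [649.2, 43.6], [650.6, 51.3], [608.2, 62.2]]
[0.45290631 0.00155654 0.12326688] [ 9.65636110e-01 -2.59897858e-01 -7.62078482e-05]
```

The scene cast fits the given sizes: 220.05 mm width over the packers, yaw -15.1°. The wrist cast gives a strip 89.7 mm long with its yaw aligned to the jig. The lateral offset is about 0, and the nose is 28.6 mm short of the lip. Lowering onto the bed next.

Converted, 0.075 m / 0.4 = 0.1875, 0.074 m / 0.4 = 0.185.

nudge_tcp(steps={"offsets":[[0, 0, 0.1, 0, 0, 0, 0], [0, 0, 0.15, 0, 0, 0, 0], [0, 0, 0.17, 0, 0, 0, 0], [0, 0, 0.18, 0, 0, 0, 0], [0, 0, 0.185, 0, 0, 0, 0], [0, 0, 0.1875, 0, 0, 0, 0], [0, 0, 0.1875, 0, 0, 0, 0], [0, 0, 0.1875, 0, 0, 0, 0]]})

```text
t: 5.5
ee_pos: [0.4533, 0.0021, 0.0489]
tcp_rot: [0.0, 0.793, 0.609, 0.0]
contact_force: [-0.2, -0.4, -3.0]
gripper_width: 0.124
grasp_force: 98.0
```

Converted, 0.002 m / 0.4 = 0.005, 0.0015 m / 0.4 = 0.0038.

nudge_tcp(steps={"offsets":[[0, 0, 0.0025, 0, 0, 0, 0], [0, 0, 0.0038, 0, 0, 0, 0], [0, 0, 0.005, 0, 0, 0, 0], [0, 0, 0.005, 0, 0, 0, 0], [0, 0, 0.005, 0, 0, 0, 0]]})

```text
t: 6.0
ee_pos: [0.4529, 0.0021, 0.0466]
tcp_rot: [0.0, 0.793, 0.609, 0.0]
contact_force: [-1.9, -0.4, 6.6]
gripper_width: 0.128
grasp_force: 99.9
```

Converted, 0.045 m / 0.4 = 0.1125, -0.0004 m / 0.4 = -0.001.

nudge_tcp(steps={"offsets":[[0, 0.0075, -0.001, 0, 0, 0, 0], [0, 0.025, -0.001, 0, 0, 0, 0], [0, 0.05, -0.001, 0, 0, 0, 0], [0, 0.0625, -0.001, 0, 0, 0, 0], [0, 0.075, -0.001, 0, 0, 0, 0], [0, 0.085, -0.001, 0, 0, 0, 0], [0, 0.095, -0.001, 0, 0, 0, 0], [0, 0.105, -0.001, 0, 0, 0, 0], [0, 0.1125, -0.001, 0, 0, 0, 0], [0, 0.1125, -0.001, 0, 0, 0, 0], [0, 0.1125, -0.001, 0, 0, 0, 0]]})

```text
t: 7.1
ee_pos: [0.4963, -0.0096, 0.0467]
tcp_rot: [-0.0, 0.793, 0.609, -0.0]
contact_force: [0.2, -0.1, -2.5]
gripper_width: 0.125
grasp_force: 98.2
```

Run:
```python
from h import *
p,r=tool();print(p*1000,p[0]*965.5-p[1]*260.5,p[0]*260.5+p[1]*965.5)
for n in("wrist","scene"):
    c=imaging.camera(n);cv2.imwrite(f"pics/{n}3.png",c["image"][:,:,::-1])
print(jig(c,(245,215,360,275)))
i=c["image"][160:290,235:375,::-1]
w=cv2.imread("pics/wrist3.png")
o=np.hstack([cv2.resize(w[40:400,200:640],(440,360)),cv2.resize(i,(360,360),interpolation=cv2.INTER_CUBIC)])
cv2.imwrite("pics/both3.png",o)
```

```text
[496.2722938   -9.59299663  46.65605038] 481.6498752831908 120.01689428734473
{'yaw': np.float64(-14.496841736013712), 'lip': array([ 0.54488163, -0.02468855]), 'width': np.float64(0.21960467732415062), 'n': np.int64(59), 'res': np.float64(0.0007947198747873541)}
```

View pics/both3.png

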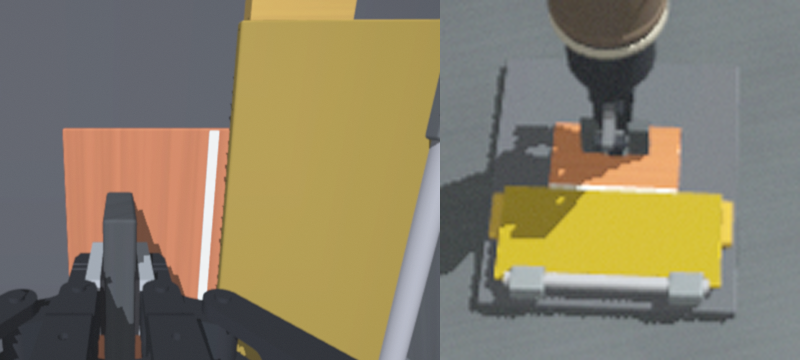

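The strip is under the plate. In the wrist view the white line (210,200) is still just visible in front of the plate edge (230,200), and in the scene view the plate lies level. I'll measure the remaining distance and the centring.

Create m.py:
```python
from h import *
yaw=np.deg2rad(-15.1);ex=np.array([np.cos(yaw),np.sin(yaw)]);ey=np.array([-ex[1],ex[0]])
c=imaging.camera("wrist")
hsv=cv2.cvtColor(c["image"],cv2.COLOR_RGB2HSV)
W=cv2.inRange(hsv,(0,0,200),(180,60,255));Y=mask(c,(18,120,60),(32,255,255));C=mask(c,(3,70,60),(17,255,255))
for row in range(180,331,25):
    w=np.flatnonzero(W[row,380:470])+380; y=np.flatnonzero(Y[row,380:600])+380; k=np.flatnonzero(C[row,240:300])+240
    f=lambda x,z:(ray(c,[x,row],z)[0,:2]@ex*1000).round(1)
    print(row,"line",[f(w.min()-.5,.016),f(w.max()+.5,.016)] if len(w) else None,"lapfront top/bot",f(y.min()-.5,.025),"rear",f(k.min()-.5,.016) if len(k) else None)
# lateral +y edge of strip
v=[]
for col in range(290,400,20):
    r=np.flatnonzero(C[130:220,col])
    if len(r): v.append(ray(c,[col,130+r.min()-.5],.016)[0,:2]@ey*1000)
print("wrist +y edge v",np.round(v,1))
c=imaging.camera("scene")
P=blob(cv2.morphologyEx(mask(c,(3,90,90),(17,255,255)),cv2.MORPH_CLOSE,np.ones((3,3))),(250,195,350,240))
A=ray(c,P,.016)[:,:2]*1000;u,v=A@ex,A@ey
print("scene strip v",v.min(),v.max(),"u",u.min(),u.max())
Y=blob(mask(c,(18,120,60),(32,255,255)),(245,215,360,275)); B=ray(c,Y,.02)[:,:2]@ey*1000;print("packers v",B.min(),B.max())
p,r=tool();print("tcp u v",p[:2]@ex*1000,p[:2]@ey*1000)
```

```bash
python3 m.py
```

```text
180 line [np.float64(520.7), np.float64(525.1)] lapfront top/bot 527.1 rear 456.3
205 line [np.float64(520.6), np.float64(525.1)] lapfront top/bot 526.8 rear 456.3
230 line [np.float64(520.5), np.float64(525.1)] lapfront top/bot 527.3 rear 456.2
255 line [np.float64(520.4), np.float64(525.1)] lapfront top/bot 527.4 rear 456.2
280 line [np.float64(520.3), np.float64(525.1)] lapfront top/bot 527.0 rear 456.2
305 line [np.float64(520.7), np.float64(525.1)] lapfront top/bot 527.1 rear 456.1
330 line [np.float64(520.5), np.float64(525.0)] lapfront top/bot 533.3 rear None
wrist +y edge v [178.4 178.4 178.4 178.4 178.5 178.5]
scene strip v 57.08204422957982 177.63440039056616 u 457.5290514723266 519.8192348191479
packers v 8.657462897277346 228.0468667530043
tcp u v 481.5374124351522 120.04240576008725
```

Converted, 0.0095 m / 0.4 = 0.0238, 0.008 m / 0.4 = 0.02.

nudge_tcp(steps={"offsets":[[0, 0.005, 0, 0, 0, 0, 0], [0, 0.0125, 0, 0, 0, 0, 0], [0, 0.02, 0, 0, 0, 0, 0], [0, 0.0238, 0, 0, 0, 0, 0], [0, 0.0238, 0, 0, 0, 0, 0], [0, 0.0238, 0, 0, 0, 0, 0]]})

```text
t: 7.9
ee_pos: [0.5055, -0.0121, 0.0467]
tcp_rot: [-0.0, 0.793, 0.609, -0.0]
contact_force: [0.5, -0.1, -2.8]
gripper_width: 0.122
grasp_force: 98.2
```

```bash
sed -i 's/,f(y.min()-.5,.025)/,f(y.min()-.5,.025),f(y.min()-.5,.020)/' m.py; python3 m.py
python3 -c "
from h import *
c=imaging.camera('wrist');cv2.imwrite('pics/w4.png',cv2.resize(c['image'][140:380,300:620,::-1],(800,600)))"
```

```text
180 line None lapfront top/bot 527.2 528.5 rear 466.0
205 line None lapfront top/bot 527.1 528.4 rear 466.0
230 line None lapfront top/bot 527.4 528.7 rear 465.9
255 line None lapfront top/bot 527.3 528.6 rear 465.9
280 line None lapfront top/bot 527.2 528.5 rear 465.8
305 line None lapfront top/bot 527.5 528.8 rear 465.8
330 line None lapfront top/bot 527.4 528.7 rear None
wrist +y edge v [178.4 178.4 178.4 178.4 178.5 178.5]
scene strip v 57.17613100389866 177.5832058515799 u 466.7691002142803 523.6396670222103
packers v 8.657462897277346 227.93106650795795
tcp u v 491.0300633503285 120.03580180541847
```

View pics/w4.png

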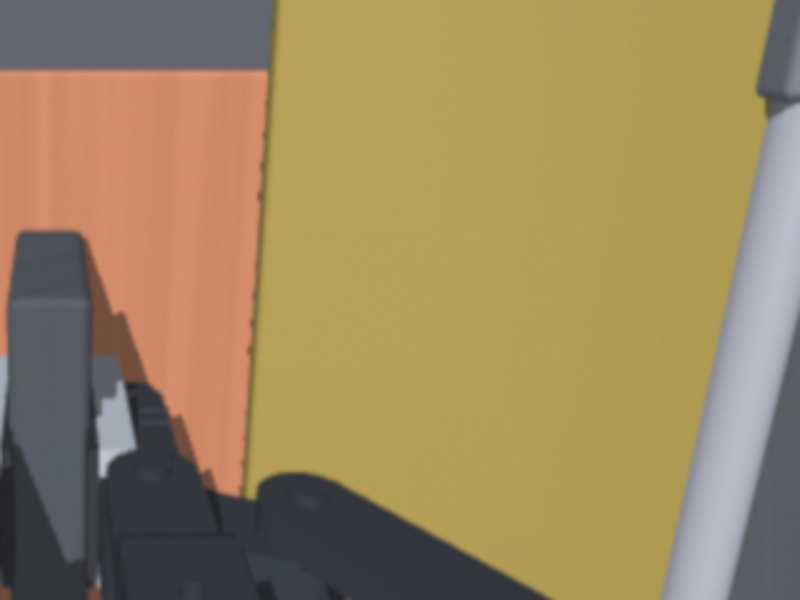

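The line is hidden in the wrist view: copper meets the plate edge directly at x≈255. I'll add 1 mm for margin, then press.

nudge_tcp(steps={"offsets":[[0, 0.0013, 0, 0, 0, 0, 0], [0, 0.0025, 0, 0, 0, 0, 0], [0, 0.0025, 0, 0, 0, 0, 0], [0, 0.0025, 0.0008, 0, 0, 0, 0], [0, 0.0025, 0.0013, 0, 0, 0, 0], [0, 0.0025, 0.0013, 0, 0, 0, 0], [0, 0.0025, 0.0013, 0, 0, 0, 0], [0, 0.0025, 0.0013, 0, 0, 0, 0]]})

```text
t: 8.85
ee_pos: [0.5065, -0.0123, 0.0466]
tcp_rot: [0.0, 0.793, 0.609, 0.0]
contact_force: [-1.9, -0.6, 6.9]
gripper_width: 0.121
grasp_force: 99.9
```

Converted, 0.0004 m / 0.4 = 0.001, 0.0002 m / 0.4 = 0.0005.

nudge_tcp(steps={"offsets":[[0, 0, 0.0005, 0, 0, 0, 0], [0, 0, 0.001, 0, 0, 0, 0], [0, 0, 0.001, 0, 0, 0, 0], [0, 0, 0.001, 0, 0, 0, 0], [0, 0, 0.001, 0, 0, 0, 0]]})

```text
t: 9.35
ee_pos: [0.5066, -0.0123, 0.0465]
tcp_rot: [0.0, 0.793, 0.609, 0.0]
contact_force: [-5.0, 0.2, 18.0]
gripper_width: 0.122
grasp_force: 101.6
```

```bash
python3 m.py
```

```text
180 line None lapfront top/bot 527.1 528.3 rear 467.2
205 line None lapfront top/bot 527.4 528.6 rear 467.1
230 line None lapfront top/bot 527.3 528.5 rear 467.1
255 line None lapfront top/bot 527.6 528.8 rear 467.0
280 line None lapfront top/bot 527.4 528.7 rear 467.0
305 line None lapfront top/bot 527.8 529.0 rear 467.0
330 line None lapfront top/bot 527.6 528.9 rear None
wrist +y edge v [178.5 178.5 178.5 178.5 178.5 178.5]
scene strip v 57.45565205219945 177.2134989336612 u 467.9545927167693 523.6396670222103
packers v 8.657462897277346 227.98903902588387
tcp u v 492.2780396230685 120.08704134803571
```

Converted, -0.0001 m / 0.4 = -0.0003.

nudge_tcp(steps={"offsets":[[0, 0, -0.0003, 0, 0, 0, 0], [0, 0, -0.0003, 0, 0, 0, 0], [0, 0, -0.0003, 0, 0, 0, 0], [0, 0, -0.0003, 0, 0, 0, 0], [0, 0, -0.0003, 0, 0, 0, 0]]})

```text
t: 9.95
ee_pos: [0.5066, -0.0123, 0.0466]
tcp_rot: [0.0, 0.793, 0.609, 0.0]
contact_force: [-3.6, -0.2, 15.1]
gripper_width: 0.121
grasp_force: 101.0
```

Run:
```python
from h import *
for k in range(5): c=imaging.camera("side"); print(read_state()["contact_force"].round(1))
cv2.imwrite("pics/s5.png",cv2.resize(c["image"][190:330,240:440,::-1],(800,560)))
```

```text
[-4.8  1.  15.1]
[-3.8 -0.3 15.1]
[-3.6 -0.2 15.9]
[-3.8  0.4 16. ]
[-3.2 -0.4 15. ]
```

View pics/s5.png

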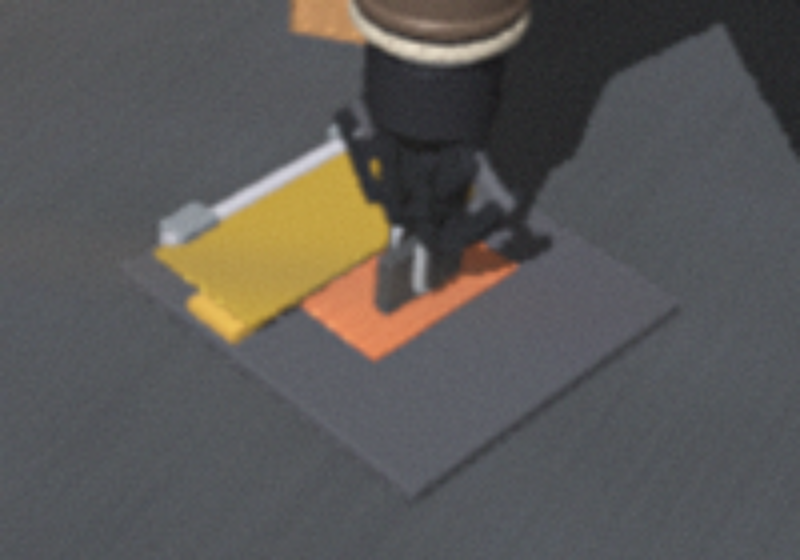

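The side view shows the strip flat and square under the level plate at (300,300), with the white line hidden. The push reads a steady 15 N or so.

```bash
python3 -c "
from plant import env, imaging, order, read_state
print(order.hand_in())"
```

```text
the job is handed in; nothing more can be done
None
```

I laid the copper strip on the bed and slid it squarely under the level lap plate. The white line is just hidden, the strip is centred between the packers to about 1 mm, and I handed it in at about 10 s while still gripping the bar and pushing at about 15 N.

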